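Cap the duty-board marker and clip it away

TASK

The jumbo marker for the duty board has been left lying open on the desk. Put it away: press it into the spring clip on the sloped board until both jaws have closed over the barrel, with its nib to the right as you face the board from the robot, and have its cap pushed straight on until it snaps and sits fully home against the shoulder. Press firmly but do not ram the plastic parts, leave the other desk things where they are, and let go when it is done.

Things in the scene. Friction and masses are not known exactly. Their poses are not given: they have to be found in the camera images.
- marker: jumbo marker without its cap, 166 mm long, about 70 g, on its side on the desk. Origin on its axis at mid-barrel, 14.5 mm above the desk; x runs along the axis to the nib. Round light barrel, diameter 26 mm, x = -50 to +50 mm (grip its middle); black octagonal collars 29 mm across flats (anti-roll), x = -58 to -50 and 50 to 58 mm. The flat butt is at x = -58 mm
- marker_shoulder (a point): centre of the collar face that the cap's mouth meets when home, on the axis at marker x = +58 mm; axes as the marker's. Ahead of it the black neck: diameter 19 mm to x = 86 mm, with a round snap bead of diameter 22 mm at x = 62 to 70 mm, then a cone down to diameter 10 mm at x = 100 mm
- marker_nib (a point): tip of the grey nib (diameter 7 mm), on the axis at marker x = +108 mm; axes as the marker's
- cap: the marker's cap: black, octagonal, 29 mm across flats, 62 mm long, about 22 g, lying on a flat with another pair of flats upright to grip. Origin at its middle on its axis, 14.5 mm above the desk; x runs from the open mouth (-31 mm) to the closed end (+31 mm). Bore 24 mm across flats for 15 mm, then 21 mm, 56 mm deep in all. When home its x lies along the marker's x, origin at marker x = +89 mm
- cap_mouth (a point): centre of the cap's mouth, at cap x = -31 mm; axes as the cap's. Four small sprung tongues inside it snap over the marker's bead: resistance starts about 5 mm before home, rises to about 8 to 14 N, then the cap jumps the last 2 mm and stops hard; pulling it off again takes about 13 N. A cap not yet snapped stands over 2 mm off the shoulder
- board: sloped duty board, fixed: white panel 260 mm wide, 190 mm up the slope, rising 40 degrees away from the robot, rim 2 mm proud, grey stand. Origin on the desk under the middle of the panel's face, which is 73 mm up; x level to the back (high) side, y to the left along the panel. The grey marker clip sits near the upper edge
- clip_seat (a point): where the axis of a clipped marker passes, midway between the forks: 20 mm off the panel, 45 mm down from its upper edge, 0.12 m above the desk. Axes tilted with the panel: x up the slope, y to the left along the panel, z straight out of it (up and towards the robot). The marker goes in along -z, lying along y, nib to -y (to the right as seen from the robot)
- clip: the clip; origin on the panel's face 20 mm under clip_seat, same axes. Two forks 12 mm wide at y = +34 and -34 mm: fixed lower prong (-x) with flared tip, saddle floor, sprung steel upper jaw; 56 mm free between them for the fingers, base strip 2.5 mm thick. The marker slides easily along y between them
- jaw_left (a joint): left jaw of the clip (y = +34 mm), spring-closed hinge, rad: 0 shut, grows as it opens up the slope, to 0.6. Pressed in along -z, the barrel meets both jaw noses about 25 mm before it is seated, shifts a few mm down the slope, needs about 10 N in all to pass them (short jolts to 25 N), and they snap over it in the last 5 mm; pulling out takes about 8 N
- jaw_right (a joint): right jaw of the clip (y = -34 mm), same as jaw_left
- butt_stop: upright plate at the clip's left end, 24 mm wide, 26 mm out from the panel; origin at the foot of its face, at y = +64 mm of the clip, same axes. Pushing the cap on (to +y) slides the clipped marker until its butt meets this plate, which takes the push; the thin plastic stands about 40 N there, ample for the snap
- stamp: self-inking stamp, black and grey, 48 x 66 x 80 mm, to be left alone; origin at the middle of its underside
- notes: block of yellow sticky notes, 76 x 76 x 23 mm, to be left alone; origin at the middle of its underside
- dropper: small white dropper bottle, diameter 29 mm, 68 mm tall, to be left alone; origin at the middle of its underside
- mouse: black computer mouse, 106 x 62 x 34 mm, to be left alone; origin at the middle of its underside
Not all that is in view belongs to the job. Leave any pink or red look-alike of the cap alone. Leave any green or pink look-alike of the marker alone.

How it is judged:
By the outcome, as a careful person would: the job done as asked, in the order asked, and still so for the second after the job is handed in, with the robot touching nothing.
It also fails if it takes over 58 s, if anything falls off the work surface, if the arm or the gripper's body presses on something with over 40 N, if the wrist force passes 120 N, or if a joint passes its speed limit or range.

ROBOT

A 6-joint arm with a two-finger parallel gripper is mounted at the origin on the work surface. World frame = base frame: x ahead of the robot, y to its left, z up, the work surface at z = 0. Lengths are in m, angles in rad, forces in N, time in s.
With the tool pointing down it reaches from about 0.25 to 0.775 m from the base axis. Payload 8.9 kg.
Tool frame: the origin (TCP) lies midway between the tips of the shut fingers; the grasp point (between the pads) lies behind it (tcp_to_grasp is the z of the grasp point in the tool frame, in m); z points along the fingers, y is the direction in which the jaws open and shut (so a half turn about z gives the same grasp; the last joint's range is limited). The gripper opens to 85 mm and grips with 20 to 120 N. Pads are 22 mm wide; open, the fingers measure 114 mm over their backs; the gripper's body (76 mm by 85 mm) begins 54 mm behind the grasp point. The pads swing forward as they close: fully open they stand 13 mm farther back than shut.
Start: joints at [-1.43, 0.291, -0.153, 1.127, 0, 1.431], TCP at [0.145, -0.505, 0.205] pointing down, gripper open.
Joint ranges: [-2.52, 2.52], [-0.91, 1.74], [-1.3, 1.37], [-1.96, 2.02], [-1.52, 1.47], [-3.14, 3.14]. Speed limits (rad/s): [2.22, 2.22, 2.79, 3.14, 3.14, 3.14].

INTERFACE

Orientations are given as a 3x3 rotation matrix whose columns are the frame's x, y, z axes.
In Python, from cell import get_state, get_image, close_job, recognise, outline_of, pinpoint, tcp_to_grasp gives the robot as it stands.
- The arm moves only by the tool apply_moves, never from a script. Its argument "deltas" is a list of rows, each a list of 7 numbers: the opening in per cent of the stroke, from 0 (shut) to 100 (fully open), then the shift along the tool's x, y, z in m, then the turn, a rotation vector about the tool's x, y, z in degrees. A call has 1 to 5 rows; each row is the pose to reach, as a shift and turn from the pose measured when the call began, along the tool's axes at that moment; what a row does not reach only later rows make up. A row lasts 1/8 s, in which the tool goes at most 62.5 mm and 10.7 degrees, less where a joint would pass 70% of its speed; a pose out of reach is approached as far as the arm can. A call with a gripper value outside its range is refused whole. The fingers move at their own pace and stop on an object; "grip_force" is the grip in N (left out, the last holds). Time passes only in rows, so rows that repeat a pose let the fingers close. It gives the time, the measured TCP pose, the force and the opening at its end, in the units of the state.
- get_state(): the state, without advancing time (a new reading comes with each control period).
- get_image(name): name is "scene" or "top"; returns a dict with "color" (480x640x3 uint8, red, green, blue), "mtx" (3x3 intrinsics, pixels), "xyz" and "attitude" of the camera in the world. Camera axes: x right, y up, looking along -z (the intrinsics and any distortion apply to the point x, -y, -z); pixel columns grow to the right and rows downward; lengths in m; the calibration is good to about 2 mm. A picture is of the moment at which its call begins. There is no depth.
- close_job(): hands the job in, once; it reports no verdict.
Trained networks look in the newest picture that a camera, given by its name, has taken for a name from the list of things; names that differ only in an ending like _2 or _b are one class to them, and where a whole thing is asked for, a point or a joint stands for the part that bears it (a point fixed in the world has none). Each returns a list of dicts, best first, with "p" (0 to 1); they miss things now and then, are a little off and sometimes report something else, mostly with a low value. They report only what shows in the picture. A call takes as long as a camera call. They do not tell look-alikes from the thing itself.
- recognise(camera, target): "pixel" ([column, row] in pixels, amid what is visible of it).
- outline_of(camera, target): "pixels" (480x640 bool, what is visible of it) and "pixel" ([column, row] in pixels, amid what is visible of it).
- pinpoint(camera, target): "pixel" ([column, row] in pixels: a listed point, or the origin of a listed thing).
The state is a dict: "time": time; "qpos": joint angles; "qd": joint speeds; "joint_torque": joint torques, N m; "eef_pos": TCP position; "ee_rot": TCP orientation; "wrist_force": force on the tool from outside, world axes, zero at the start; "moment": the same for the moment, N m; "gripper_width": opening from 0.0 (shut) to 1.0 (fully open).
Only numpy, scipy, OpenCV 4.12 (cv2) and the standard library are available. Lean on these libraries where they do the work, as an engineer would, in place of code of your own. Each camera call takes 0.05 s, during which the arm holds its last target. There are 200 camera calls.

## Working session

There is one attempt and no reset: what is moved stays moved. The work goes in short steps, Python scripts to look and compute and a tool call to move; the robot and the scene stay as the last step left them, time stands still between calls to the robot, and variables do not carry over. Pictures are saved under pics/ and viewed, about 8 in all and at most 12, crops included, and the job is handed in when it is done.

Besides the shell and the picture viewer there is one more tool, called after "Call:" as a command line: name --pt "numbers of a row" for each row, then --argument value for the rest. apply_moves: Moves the arm, as the interface text tells. Its arguments: {"type":"object","properties":{"deltas":{"type":"array","items":{"type":"array","items":{"type":"number"}}},"grip_force":{"type":"number"}},"required":["deltas"]}

```bash
mkdir -p pics; ls; cat > h.py <<'E'
import numpy as np, cv2
from cell import *
def save(im,name,crop=None,scale=1):
    c=im["color"][:,:,::-1]
    if crop: x0,y0,x1,y1=crop; c=c[y0:y1,x0:x1]
    cv2.imwrite(name,cv2.resize(c,None,fx=scale,fy=scale,interpolation=cv2.INTER_CUBIC))
def ray(im,px):
    K=np.array(im["mtx"]);R=np.array(im["attitude"])
    d=np.linalg.inv(K)@[px[0],px[1],1]; d=R@[d[0],-d[1],-d[2]]
    return np.array(im["xyz"]),d
def onz(im,px,z):
    o,d=ray(im,px); return o+d*(z-o[2])/d[2]
def proj(im,P):
    K=np.array(im["mtx"]);R=np.array(im["attitude"])
    c=R.T@(np.array(P)-np.array(im["xyz"])); p=K@[c[0],-c[1],-c[2]]; return p[:2]/p[2]
def tri(rays):
    A=np.zeros((3,3));b=np.zeros(3)
    for o,d in rays:
        d=d/np.linalg.norm(d);M=np.eye(3)-np.outer(d,d);A+=M;b+=M@o
    return np.linalg.solve(A,b)
E
python3 - <<'E'
from h import *
print(tcp_to_grasp if not callable(tcp_to_grasp) else tcp_to_grasp())
s=get_image("scene");t=get_image("top")
print({k:np.round(v,3) for k,v in s.items() if k!="color"});print({k:np.round(v,3) for k,v in t.items() if k!="color"})
save(s,"pics/s0.png");save(t,"pics/t0.png")
for n in ["marker","cap","marker_nib","marker_shoulder","cap_mouth","clip_seat","clip","butt_stop","board"]:
  for c,im in (("scene",s),("top",t)):
    print(n,c,[(np.round(r["pixel"],1).tolist(),round(r["p"],2)) for r in pinpoint(c,n)[:4]])
st=get_state();print(st)
E
```

```text
pics
-0.0187
{'mtx': array([[483.457,   0.   , 318.767],
       [  0.   , 483.457, 238.673],
       [  0.   ,   0.   ,   1.   ]]), 'xyz': array([ 1.235, -0.201,  0.883]), 'attitude': array([[ 0.259, -0.717,  0.647],
       [ 0.966,  0.181, -0.185],
       [ 0.015,  0.673,  0.739]])}
{'mtx': array([[435.286,   0.   , 323.078],
       [  0.   , 435.286, 239.665],
       [  0.   ,   0.   ,   1.   ]]), 'xyz': array([ 0.391, -0.013,  1.018]), 'attitude': array([[-0.024,  0.983, -0.182],
       [-1.   , -0.026, -0.009],
       [-0.013,  0.182,  0.983]])}
marker scene [([150.2, 317.3], 0.88), ([152.5, 275.6], 0.65), ([145.4, 236.0], 0.57), ([130.0, 277.2], 0.38)]
marker top [([478.9, 273.5], 0.77), ([487.4, 228.3], 0.65), ([497.4, 334.2], 0.55)]
cap scene [([409.9, 230.7], 0.82), ([480.0, 213.7], 0.69), ([444.2, 218.6], 0.68)]
cap top [([175.5, 279.3], 0.85), ([129.5, 282.7], 0.68), ([219.0, 269.1], 0.63), ([282.2, 326.5], 0.62)]
marker_nib scene [([103.7, 283.4], 0.91), ([97.3, 243.3], 0.89), ([148.0, 366.6], 0.68), ([442.7, 218.5], 0.4)]
marker_nib top [([528.0, 272.5], 0.97), ([486.1, 18
[... 943 characters left out ...]
       -1.67686260e-05,  1.43151836e+00]), 'qd': array([1.05319936e-03, 3.40221366e-04, 8.02006426e-04, 4.35952024e-05,
       2.39847127e-03, 1.07024914e-04]), 'joint_torque': array([ 6.79697246e-05, -5.37027740e+01,  3.31646955e+01,  1.73664674e-03,
       -3.00251968e-04,  7.99533154e-06]), 'eef_pos': array([ 0.14498951, -0.5045772 ,  0.20502002]), 'ee_rot': array([[ 9.61113275e-01,  2.76154437e-01, -1.44812116e-05],
       [ 2.76154437e-01, -9.61113275e-01, -1.73518270e-05],
       [-1.87098687e-05,  1.26780204e-05, -1.00000000e+00]]), 'wrist_force': array([-0.21758725, -1.06261687,  0.5908762 ]), 'moment': array([0.00132177, 0.01240408, 0.01813192]), 'gripper_width': 1.0027820673953072}
```

View pics/s0.png

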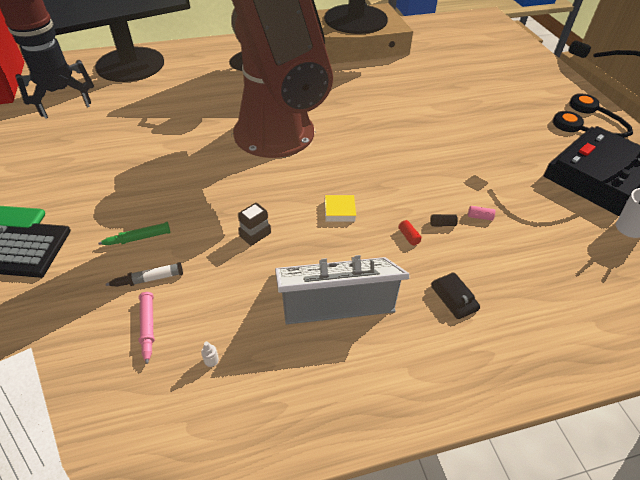

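View pics/t0.png

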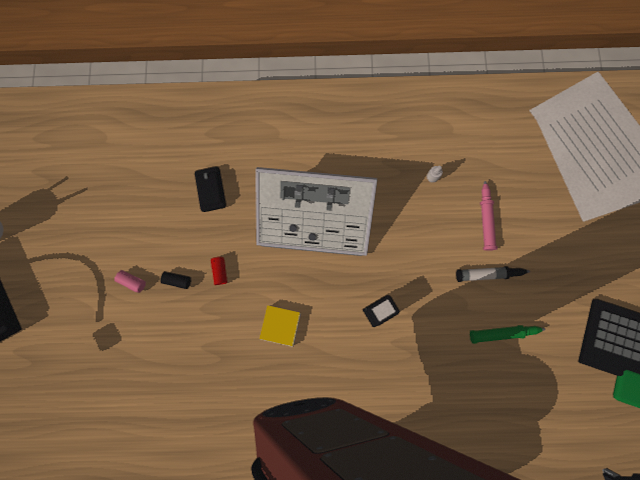

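Marker candidates in the top view are light with black collars (484,273), pink (488,215) and green (505,333). Cap candidates are black (176,280), red (219,270) and pink (129,281). The light/black marker and the black cap fit the description, and I'll confirm them with crops.

```bash
python3 - <<'E'
from h import *
s=get_image("scene");t=get_image("top")
def cr(im,c,sc): x0,y0,x1,y1=c; return cv2.resize(im["color"][y0:y1,x0:x1,::-1],sc,interpolation=cv2.INTER_CUBIC)
a=np.hstack([cr(t,(445,250,545,300),(400,200)),cr(t,(145,260,195,300),(250,200)),cr(s,(425,205,463,235),(150,200))])
b=np.hstack([cr(s,(100,255,200,305),(400,200)),cr(t,(250,160,385,260),(400,296))[:200]])
b=np.hstack([cr(t,(250,160,385,260),(400,300)),cr(s,(270,250,415,330),(400,300))])
cv2.imwrite("pics/c1.png",np.vstack([a,b]))
def near(c,n,px,r=25):
    L=[np.array(q["pixel"]) for q in pinpoint(c,n) if np.hypot(*(np.array(q["pixel"])-px))<r]
    return L[0] if L else None
for n,ps,pt in [("marker",(150,275),(484,273)),("marker_nib",(110,282),(526,272)),("marker_shoulder",(127,277),(510,273)),
   ("cap",(444,219),(176,280)),("cap_mouth",(458,219),(165,278)),("clip_seat",(342,263),(313,196)),("clip",(342,277),(315,196)),("butt_stop",(371,270),(282,194)),("board",(329,292),(316,222))]:
    a=near("scene",n,ps);b=near("top",n,pt)
    out=[n]
    if a is not None: out+=["S",a.round(1),onz(s,a,.0145).round(4)]
    if b is not None: out+=["T",b.round(1),onz(t,b,.0145).round(4)]
    if a is not None and b is not None: out+=["tri",tri([ray(s,a),ray(t,b)]).round(4)]
    print(*out)
# masks: axis lines
for n,ps,pt in [("marker",(150,275),(484,273)),("cap",(444,219),(176,280))]:
  for c,im,p in (("scene",s,ps),("top",t,pt)):
    for q in outline_of(c,n):
      if np.hypot(*(np.array(q["pixel"])-p))<25:
        v,u=np.nonzero(q["pixels"]); P=np.array([onz(im,(x,y),.0145)[:2] for x,y in zip(u,v)],np.float32)
        vx,vy,x0,y0=cv2.fitLine(P,cv2.DIST_L2,0,.01,.01).ravel(); pr=(P-[x0,y0])@[vx,vy]
        print(n,c,"ang",np.degrees(np.arctan2(vy,vx)).round(1),"c",(np.array([x0,y0])+np.array([vx,vy])*(pr.min()+pr.max())/2).round(4),"L",(pr.max()-pr.min()).round(4), "px",u.min(),u.max(),v.min(),v.max());break
E
```

```text
marker S [154.3 272.3] [ 0.4828 -0.3718  0.0145] T [479.4 273.6] [ 0.4872 -0.3617  0.0145] tri [ 0.4864 -0.3664  0.0162]
marker_nib T [527.5 272.1] [ 0.4878 -0.472   0.0145]
marker_shoulder S [129.2 278.9] [ 0.4883 -0.4267  0.0145] T [506.9 269.8] [ 0.4943 -0.4254  0.0145] tri [ 0.4936 -0.4242  0.0202]
cap S [440.9 219.5] [0.4873 0.3339 0.0145] T [175.9 280. ] [0.4904 0.3388 0.0145] tri [0.4894 0.3352 0.0171]
cap_mouth S [456.5 217.5] [0.4904 0.3757 0.0145] T [166.6 277.2] [0.4974 0.3607 0.0145] tri [0.4983 0.3633 0.0234]
clip_seat S [343.  269.3] [0.5804 0.0461 0.0145] T [312.7 193.1] [0.6901 0.0179 0.0145] tri [0.6591 0.0155 0.1191]
clip S [340.5 278.5] [0.6045 0.0329 0.0145] T [314.1 198.5] [0.6766 0.0148 0.0145] tri [0.6563 0.0132 0.086 ]
butt_stop S [371.2 270.3] [0.5993 0.1081 0.0145] T [285.6 190.4] [0.6986 0.0827 0.0145] tri [0.6693 0.0738 0.1102]
board S [331.2 286.1] [0.6198 0.0066 0.0145] T [313.8 220.7] [0.6223 0.0166 0.0145] tri [0.621  0.0116 0.015 ]
marker scene ang -87.8 c [ 0.4868 -0.3937] L 0.1611 px 107 181 263 285
marker top ang -87.9 c [ 0.488  -0.3918] L 0.1685 px 456 529 266 281
cap scene ang 78.7 c [0.4903 0.3385] L 0.068 px 430 455 215 225
cap top ang 75.4 c [0.4919 0.3383] L 0.0733 px 161 192 271 288
```

View pics/c1.png

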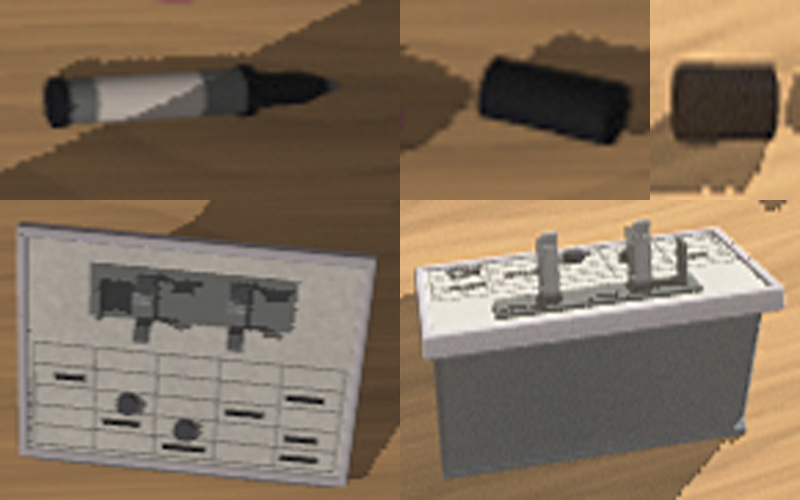

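The crop confirms both. The marker has a light barrel with black collars and its grey nib to the right, at top (528,272). The black cap is at (176,280), and the networks put its mouth at the left (+y) end. Next I'll fit the board pose and plan the first move.

```bash
cat >> h.py <<'E'
from scipy.spatial.transform import Rotation as Ro
from scipy.optimize import least_squares
def boardR(yaw): 
    t=np.radians(40); B=np.array([[np.cos(t),0,-np.sin(t)],[0,1,0],[np.sin(t),0,np.cos(t)]])
    return Ro.from_euler('z',yaw).as_matrix()@B
def go(pos,R,st=None):
    st=st or get_state(); R0=np.array(st["ee_rot"]); 
    d=R0.T@(np.array(pos)-st["eef_pos"]); rv=Ro.from_matrix(R0.T@R).as_rotvec(degrees=True)
    print("shift",d.round(4).tolist(),"turn",rv.round(2).tolist())
def down(yawdeg):
    a=np.radians(yawdeg); x=np.array([np.cos(a),np.sin(a),0]); z=np.array([0,0,-1.]); return np.c_[x,np.cross(z,x),z]
E
python3 - <<'E'
from h import *
s=get_image("scene");t=get_image("top")
top=np.array([(256.75,167.8),(376.9,179.2),(366.4,256.5),(256.1,246.1)])
sc=np.array([(408.8,274.5),(279.8,288.7),(275.4,267.9),(397.9,257.5)])
loc=np.array([(.095,.13,.002),(.095,-.13,.002),(-.095,-.13,.002),(-.095,.13,.002)])
def res(p,full=False):
    R=boardR(p[2]); o=np.array([p[0],p[1],.073]); W=loc@R.T+o
    rt=np.array([proj(t,w) for w in W])-top; rs=np.array([proj(s,w) for w in W[[0,1,2,3]]])-sc
    if full: print(rt.round(1).tolist(),rs.round(1).tolist())
    return np.r_[rt.ravel(),rs.ravel()]
r=least_squares(res,[.63,.01,0.],loss='soft_l1');p=r.x;res(p,True)
R=boardR(p[2]);o=np.array([p[0],p[1],.073]);print("board",p[:2].round(4),"yaw",np.degrees(p[2]).round(2))
seat=o+R@[.05,0,.02];print("seat",seat.round(4),proj(s,seat).round(1),proj(t,seat).round(1))
for n,l in [("stopfoot",(.05,.064,0)),("stoptop",(.05,.064,.026)),("forkL",(.05,.034,.03)),("forkR",(.05,-.034,.03))]:
    w=o+R@np.array(l);print(n,proj(s,w).round(1),proj(t,w).round(1))
print("pink",onz(t,(489,249),.012),onz(t,(484,249),.012))
go([.4865,-.3678,.12],down(92.2))
E
```

```text
[[-1.5, -0.4], [0.1, -0.1], [-0.2, -1.1], [-0.4, -2.0]] [[0.6, -1.0], [-2.4, -2.3], [-0.2, -0.2], [-12.4, -0.2]]
board [0.6267 0.0157] yaw -7.38
seat [0.6519 0.0125 0.1205] [340.1 266.5] [313.8 196. ]
stopfoot [371.6 273.1] [285.5 189.5]
stoptop [370.9 260.7] [283.6 194.3]
forkL [356.3 260.1] [297.4 196.4]
forkR [323.2 263.2] [329.3 199.5]
pink [ 0.5441505  -0.38992798  0.012     ] [ 0.54445822 -0.37834468  0.012     ]
shift [0.366, -0.0372, 0.085] turn [0.0, 0.0, -76.17]
```

Call:
apply_moves --pt "60 0.06 -0.006 0.014 0 0 -10.6" --pt "60 0.12 -0.012 0.028 0 0 -21.2" --pt "60 0.18 -0.018 0.042 0 0 -31.8" --pt "60 0.24 -0.024 0.056 0 0 -42.4" --pt "60 0.3 -0.03 0.07 0 0 -53"

```text
time: 2.92
eef_pos: [0.4269, -0.3921, 0.1347]
ee_rot: [[0.352, 0.936, 0.0], [0.936, -0.352, -0.0], [-0.0, 0.0, -1.0]]
wrist_force: [0.4, -1.5, -0.0]
gripper_width: 0.603
```

```bash
python3 - <<'E'
from h import *
st=get_state();print(st["time"],st["eef_pos"],st["gripper_width"],st["qpos"])
go([.4865,-.3678,.09],down(92.2))
E
```

```text
2.925 [ 0.42686755 -0.39206341  0.13468495] 0.6030588844668572 [-8.68985820e-01  4.39089844e-01 -1.23341940e-01  1.00784725e+00
 -8.21736131e-05  1.06179092e+00]
shift [0.0437, 0.0472, 0.0447] turn [0.02, 0.02, -22.83]
```

Call:
apply_moves --pt "60 0.02 0.02 0.02 0 0 -10" --pt "60 0.0437 0.0472 0.035 0 0 -20" --pt "60 0.0437 0.0472 0.0447 0 0 -22.8" --pt "60 0.0437 0.0472 0.0447 0 0 -22.8"

```text
time: 3.42
eef_pos: [0.4862, -0.3671, 0.0891]
ee_rot: [[-0.038, 0.999, -0.001], [0.999, 0.038, 0.001], [0.001, -0.001, -1.0]]
wrist_force: [-0.3, -1.1, 0.2]
gripper_width: 0.602
```

```bash
python3 - <<'E'
from h import *
s=get_image("scene");t=get_image("top")
st=get_state();print(st["time"],st["eef_pos"],st["gripper_width"],st["qpos"])
a=cv2.resize(s["color"][195:315,70:210,::-1],(400,343),interpolation=cv2.INTER_CUBIC);b=cv2.resize(t["color"][200:320,430:570,::-1],(400,343),interpolation=cv2.INTER_CUBIC)
cv2.imwrite("pics/g1.png",np.hstack([a,b]))
P=np.array(st["eef_pos"]);print("tcp px",proj(s,P),proj(t,P))
go([.4865,-.3678,.0035],down(92.2))
E
```

```text
3.525 [ 0.48628535 -0.3680476   0.09031282] 0.5985727599316079 [-7.67579542e-01  5.30308129e-01 -9.64996831e-02  9.43326209e-01
 -2.00691212e-04  7.66897510e-01]
tcp px [147.84506539 251.25617075] [494.53715524 270.20082455]
shift [0.0003, 0.0002, 0.0868] turn [0.02, 0.04, -0.12]
```

View pics/g1.png

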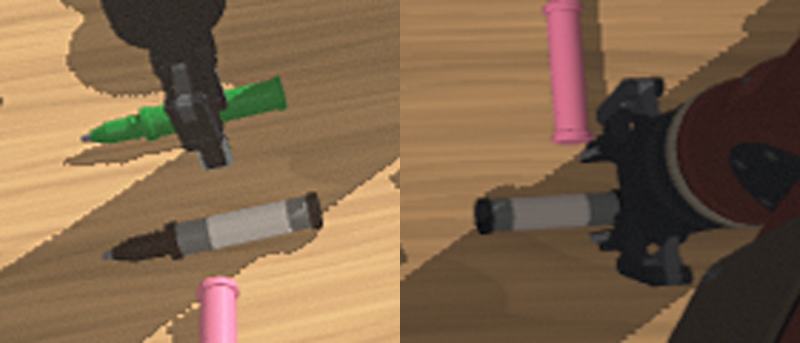

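The marker lies under the gripper in line with it, and the pink look-alike's end stays clear of the +x finger. I'll descend with a smaller opening.

Call:
apply_moves --pt "50 0 0 0.03 0 0 0" --pt "50 0 0 0.065 0 0 0" --pt "50 0 0 0.083 0 0 0" --pt "50 0 0 0.0868 0 0 0" --pt "50 0 0 0.0868 0 0 0"

```text
time: 4.15
eef_pos: [0.4865, -0.3687, 0.0043]
ee_rot: [[-0.035, 0.999, 0.001], [0.999, 0.035, -0.001], [-0.001, 0.001, -1.0]]
wrist_force: [-0.4, -0.1, -0.0]
gripper_width: 0.5
```

Call:
apply_moves --pt "20 0 0 0 0 0 0" --pt "0 0 0 0 0 0 0" --pt "0 0 0 0 0 0 0" --pt "0 0 0 0 0 0 0" --grip_force 50

```text
time: 4.65
eef_pos: [0.4866, -0.3688, 0.0045]
ee_rot: [[-0.035, 0.999, 0.001], [0.999, 0.035, -0.001], [-0.002, 0.001, -1.0]]
wrist_force: [0.8, 0.3, 0.0]
gripper_width: 0.0
```

```bash
python3 - <<'E'
from h import *
s=get_image("scene");t=get_image("top")
st=get_state();print(st["time"],st["eef_pos"],st["gripper_width"],st["wrist_force"])
a=cv2.resize(s["color"][195:315,70:210,::-1],(400,343),interpolation=cv2.INTER_CUBIC);b=cv2.resize(t["color"][200:320,430:570,::-1],(400,343),interpolation=cv2.INTER_CUBIC)
cv2.imwrite("pics/g2.png",np.hstack([a,b]))
E
```

```text
4.75 [ 0.48651681 -0.36870184  0.00436965] 0.0011339172052140295 [-0.11003347  0.64564476  1.10824221]
```

View pics/g2.png

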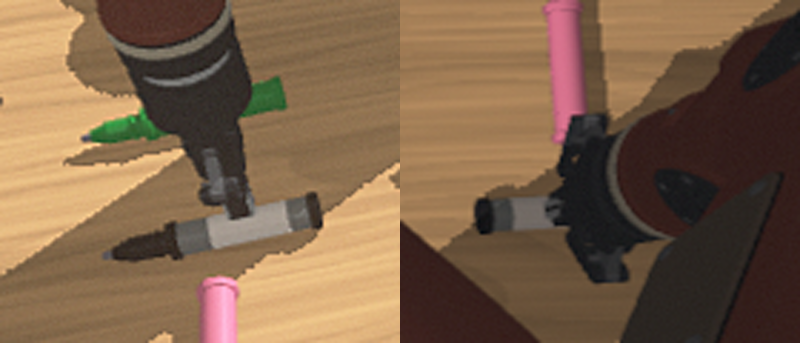

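```bash
python3 - <<'E'
from h import *
s=get_image("scene");t=get_image("top")
st=get_state();P=np.array(st["eef_pos"]);print(P,st["qpos"],st["gripper_width"])
f=lambda p:((proj(s,p)-[70,195])*400/140).round(0)
g=lambda p:((proj(t,p)-[430,200])*400/140).round(0)
for dz in (0,.01,.02,.03,.05,.08): print(dz,f(P+[0,0,dz]),g(P+[0,0,dz]))
for n,q in [("axis centre",[.4872,-.3678,.0145]),("butt",[.485,-.310,.0145]),("top of barrel",[.4872,-.3678,.0275])]: print(n,f(q),g(q))
for c,im in (("scene",s),("top",t)):
    for n in ("marker","marker_shoulder","marker_nib"): print(c,n,[(np.round(r["pixel"],1).tolist(),round(r["p"],2)) for r in pinpoint(c,n)[:3]])
im=s["color"][225:305,100:190,::-1];cv2.imwrite("pics/g3.png",cv2.resize(im,(675,600),interpolation=cv2.INTER_CUBIC))
E
```

```text
[ 0.48649263 -0.3687172   0.00432105] [-7.68115642e-01  6.20852625e-01 -1.90997806e-01  7.57331146e-01
 -2.37717507e-04  7.67229254e-01] 0.0007726039550545324
0 [248. 232.] [146. 212.]
0.01 [245. 224.] [150. 211.]
0.02 [242. 216.] [154. 210.]
0.03 [239. 208.] [159. 208.]
0.05 [233. 192.] [168. 206.]
0.08 [223. 166.] [182. 201.]
axis centre [246. 224.] [149. 210.]
butt [320. 208.] [ 77. 215.]
top of barrel [242. 214.] [154. 208.]
scene marker [([153.3, 273.6], 0.92), ([146.1, 318.2], 0.79), ([331.6, 292.5], 0.53)]
scene marker_shoulder [([143.3, 343.1], 0.95), ([128.6, 277.9], 0.67), ([123.6, 234.8], 0.56)]
scene marker_nib [([105.0, 285.3], 0.73), ([95.8, 241.8], 0.62)]
top marker [([487.0, 224.8], 0.83), ([482.3, 273.2], 0.81), ([209.2, 190.1], 0.68)]
top marker_shoulder [([484.8, 201.1], 0.95), ([175.7, 280.1], 0.72)]
top marker_nib [([483.9, 180.4], 0.79)]
```

View pics/g3.png

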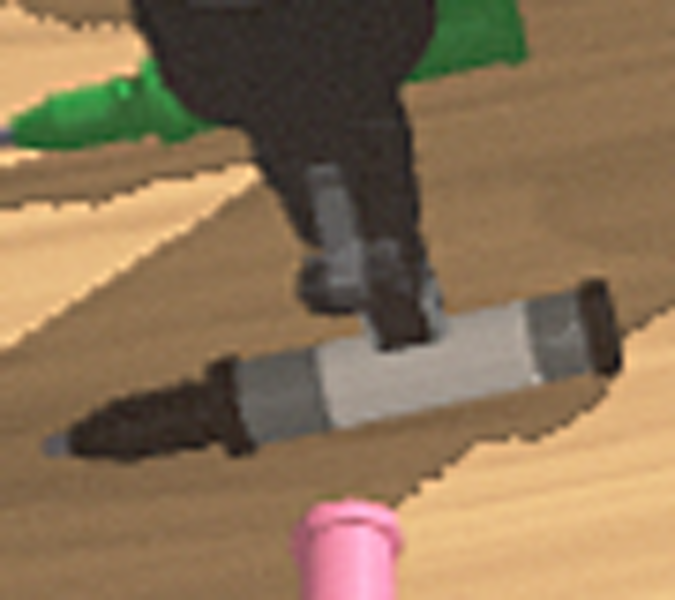

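The picture shows the shut fingertips at about (410,345) in the crop, level with the top of the barrel. That puts the real tips about 20 mm above the reported TCP, so the fingers closed on air. I'll back off, reopen and measure this before descending again.

Call:
apply_moves --pt "0 0 0 -0.03 0 0 0" --pt "0 0 0 -0.06 0 0 0" --pt "0 0 0 -0.06 0 0 0"

```text
time: 5.52
eef_pos: [0.4878, -0.3699, 0.0667]
ee_rot: [[-0.035, 0.999, 0.004], [0.999, 0.035, -0.004], [-0.004, 0.004, -1.0]]
wrist_force: [0.1, -0.7, -0.3]
gripper_width: 0.001
```

```bash
python3 - <<'E'
from h import *
s=get_image("scene")
st=get_state();P=np.array(st["eef_pos"]);R=np.array(st["ee_rot"]);print(P,R.round(3).tolist(),st["gripper_width"],st["wrist_force"])
c=s["color"][210:300,100:200,::-1];c=cv2.resize(c,(660,594),interpolation=cv2.INTER_CUBIC)
for d,col in ((0,(0,0,255)),(-.0187,(0,255,0)),(-.04,(255,0,0))):
    p=(proj(s,P+R[:,2]*d)-[100,210])*6.6; cv2.circle(c,tuple(int(v) for v in p),4,col,1); print(d,p)
cv2.imwrite("pics/g4.png",c)
E
```

```text
[ 0.4870428  -0.3691895   0.06515311] [[-0.035, 0.999, 0.003], [0.999, 0.035, -0.003], [-0.003, 0.002, -1.0]] 0.010570832158793375 [-0.02373006  0.14869258 -0.02898236]
0 [330.96304078 324.25482657]
-0.0187 [317.25904667 287.42129479]
-0.04 [301.20188505 244.26293028]
```

View pics/g4.png

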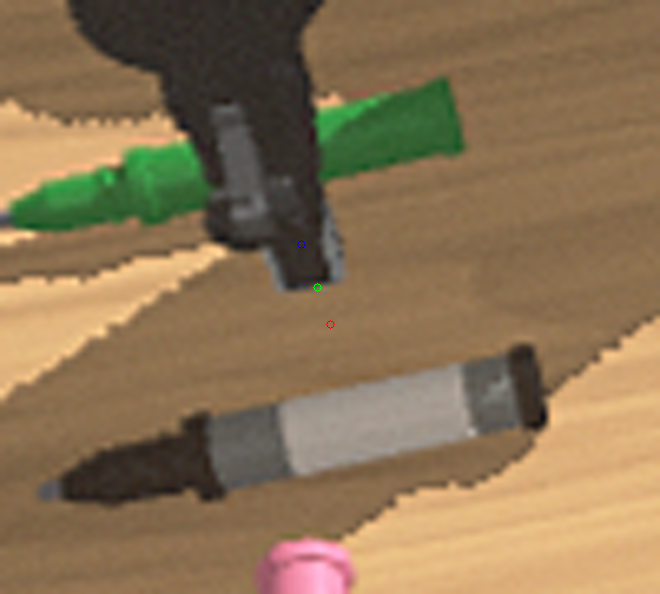

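The shut tips show at (308,290) but the reported TCP projects to (331,324), so the real tips are 19–27 mm short of it. I'll open, descend on that basis and feel for the desk in small steps.

Call:
apply_moves --pt "50 0 0 0 0 0 0" --pt "50 0 0 0 0 0 0" --pt "50 -0.001 0 0.03 0 0 0" --pt "50 -0.001 0 0.06 0 0 0" --pt "50 -0.001 0 0.07 0 0 0"

```text
time: 6.2
eef_pos: [0.4859, -0.3691, -0.0071]
ee_rot: [[-0.035, 0.999, -0.0], [0.999, 0.035, -0.0], [-0.0, -0.0, -1.0]]
wrist_force: [-0.1, -0.5, 0.5]
gripper_width: 0.5
```

Call:
apply_moves --pt "50 0 0 0.005 0 0 0" --pt "50 0 0 0.008 0 0 0" --pt "50 0 0 0.008 0 0 0"

```text
time: 6.58
eef_pos: [0.4862, -0.3694, -0.0145]
ee_rot: [[-0.035, 0.999, 0.0], [0.999, 0.035, -0.001], [-0.001, 0.0, -1.0]]
wrist_force: [-0.7, -0.1, 0.2]
gripper_width: 0.5
```

Call:
apply_moves --pt "45 0 0 0.002 0 0 0" --pt "45 0 0 0.004 0 0 0" --pt "45 0 0 0.004 0 0 0"

```text
time: 6.95
eef_pos: [0.4862, -0.3694, -0.0186]
ee_rot: [[-0.035, 0.999, 0.0], [0.999, 0.035, -0.001], [-0.001, 0.0, -1.0]]
wrist_force: [-0.5, 0.0, -0.1]
gripper_width: 0.452
```

Call:
apply_moves --pt "30 0 0 0 0 0 0" --pt "20 0 0 0 0 0 0" --pt "0 0 0 0 0 0 0" --pt "0 0 0 0 0 0 0" --pt "0 0 0 0 0 0 0" --grip_force 50

```text
time: 7.58
eef_pos: [0.4863, -0.3695, -0.0184]
ee_rot: [[-0.035, 0.999, 0.001], [0.999, 0.035, -0.001], [-0.001, 0.001, -1.0]]
wrist_force: [-1.3, 1.8, 5.3]
gripper_width: 0.288
```

The marker is gripped (0.288 is about 25 mm) with its axis 33 mm behind the reported TCP. Lift and plan the pre-insert pose.

Call:
apply_moves --pt "0 0 0 -0.02 0 0 0" --pt "0 0 0 -0.06 0 0 0" --pt "0 0 0 -0.12 0 0 0" --pt "0 0 0 -0.18 0 0 0" --pt "0 0 0 -0.21 0 0 0"

```text
time: 8.2
eef_pos: [0.487, -0.3702, 0.195]
ee_rot: [[-0.035, 0.999, 0.003], [0.999, 0.035, -0.004], [-0.004, 0.003, -1.0]]
wrist_force: [0.5, 0.0, -1.7]
gripper_width: 0.282
```

```bash
cat >> h.py <<'E'
YAW=np.radians(-7.38); SEAT=np.array([.652,.0125,.1205])
def toolR(yaw=None):
    R=boardR(YAW if yaw is None else yaw); return np.c_[R[:,1],R[:,0],-R[:,2]]
def goclip(off,a=.0329,seat=None):
    "axis point at clip-frame offset from seat"
    T=toolR(); S=SEAT if seat is None else seat
    p=S+boardR(YAW)@np.array(off)+T[:,2]*a; print("tcp",p.round(4)); go(p,T)
E
python3 - <<'E'
from h import *
st=get_state();print(st["time"],st["eef_pos"],st["gripper_width"],st["wrist_force"],st["qpos"].round(2))
goclip([0,0,.09])
E
```

```text
8.2 [ 0.48700696 -0.37015204  0.19498132] 0.28207276875665777 [ 0.5091309   0.02205424 -1.72120872] [-0.77  0.46  0.07  1.18 -0.    0.77]
tcp [0.6156 0.0172 0.1642]
shift [0.3827, 0.1421, 0.0298] turn [-39.71, -3.1, 9.09]
```

Call:
apply_moves --pt "0 0.06 0.02 0 -8 -0.6 1.8" --pt "0 0.12 0.04 0 -16 -1.2 3.6" --pt "0 0.18 0.06 0 -24 -1.8 5.4" --pt "0 0.24 0.08 0 -32 -2.5 7.2" --pt "0 0.3 0.1 0 -39.7 -3.1 9.1"

```text
time: 8.82
eef_pos: [0.5751, -0.0687, 0.195]
ee_rot: [[0.13, 0.756, 0.641], [0.991, -0.1, -0.083], [0.001, 0.647, -0.763]]
wrist_force: [2.5, -0.3, -1.3]
gripper_width: 0.278
```

```bash
python3 - <<'E'
from h import *
goclip([0,0,.09])
E
```

```text
tcp [0.6156 0.0172 0.1642]
shift [0.0904, 0.0021, 0.0423] turn [0.28, 0.01, -0.14]
```

Call:
apply_moves --pt "0 0.05 0.001 0.02 0.2 0 0" --pt "0 0.09 0.002 0.042 0.3 0 -0.1" --pt "0 0.09 0.002 0.042 0.3 0 -0.1"

```text
time: 9.2
eef_pos: [0.615, 0.0199, 0.1627]
ee_rot: [[0.125, 0.762, 0.636], [0.992, -0.096, -0.08], [0.0, 0.641, -0.768]]
wrist_force: [-0.3, -0.6, -1.8]
gripper_width: 0.282
```

```bash
python3 - <<'E'
from h import *
s=get_image("scene");t=get_image("top");st=get_state();P=np.array(st["eef_pos"]);R=np.array(st["ee_rot"]);print(P,R.round(3).tolist(),st["gripper_width"],st["wrist_force"])
B=boardR(YAW)
for a in (.0329,.0129):
    c=P-R[:,2]*a
    for n,x in (("butt",-.058),("c",0),("shoulder",.058),("nib",.108)):
        q=c-R[:,0]*x; print(a,n,proj(s,q).round(1),proj(t,q).round(1))
for n in ("marker","marker_shoulder","marker_nib","clip_seat","clip","butt_stop","jaw_left","jaw_right"):
    for c in ("scene","top"): print(n,c,[(np.round(r["pixel"],1).tolist(),round(r["p"],2)) for r in pinpoint(c,n)[:3]])
c1=cv2.resize(s["color"][190:310,260:420,::-1],(400,300),interpolation=cv2.INTER_CUBIC);c2=cv2.resize(t["color"][150:270,240:400,::-1],(400,300),interpolation=cv2.INTER_CUBIC)
cv2.imwrite("pics/i1.png",np.hstack([c1,c2]))
E
```

```text
[0.61471869 0.01729854 0.16368052] [[0.128, 0.761, 0.636], [0.992, -0.098, -0.082], [-0.0, 0.641, -0.767]] 0.28244077411742324 [-0.74003924 -0.85750344 -0.47610985]
0.0329 butt [365.4 219.9] [280.  212.1]
0.0329 c [337.  222.4] [309.3 215. ]
0.0329 shoulder [308.3 224.8] [338.8 217.9]
0.0329 nib [283.2 227. ] [364.3 220.4]
0.0129 butt [366.  229.7] [281.6 207.8]
0.0129 c [337.7 232.2] [310.4 210.6]
0.0129 shoulder [309.1 234.8] [339.3 213.4]
0.0129 nib [284.1 237. ] [364.3 215.9]
marker scene [([148.5, 318.3], 0.93), ([145.8, 237.5], 0.83), ([336.8, 220.4], 0.58)]
marker top [([485.4, 227.8], 0.9), ([307.1, 215.6], 0.77), ([501.4, 334.5], 0.74)]
marker_shoulder scene [([121.0, 238.0], 0.89), ([145.1, 342.1], 0.71), ([307.5, 224.9], 0.62)]
marker_shoulder top [([484.4, 202.0], 0.82), ([521.6, 331.8], 0.75), ([340.8, 217.9], 0.63)]
marker_nib scene [([148.6, 365.7], 0.95), ([282.9, 221.8], 0.9), ([96.4, 240.3], 0.84)]
marker_nib top [([486.1, 182.5], 0.89), ([363.0, 223.0], 0.72), ([542.1, 328.8], 0.62)]
clip_seat scene []
clip_seat top [([308.1, 214.6], 0.26)]
clip scene [([344.1, 276.5], 0.84)]
clip top [([315.2, 195.1], 0.85)]
butt_stop scene [([369.9, 271.8], 0.63)]
butt_stop top [([285.8, 189.5], 0.36)]Traceback (most recent call last):
  File "<stdin>", line 9, in <module>
ValueError: it knows: board, butt_stop, cap, cap_mouth, clip, clip_seat, dropper, marker, marker_nib, marker_shoulder, mouse, notes, stamp
```

Marker points measured in both views match the 33 mm tool-axis model within about 1–2 px. I'll refine the clip position by pooling all measurements, then view.

```bash
python3 - <<'E'
from h import *
s=get_image("scene");t=get_image("top")
O=[("t",(.095,.13,.002),(256.75,167.8)),("t",(.095,-.13,.002),(376.9,179.2)),("t",(-.095,-.13,.002),(366.4,256.5)),("t",(-.095,.13,.002),(256.1,246.1)),
("s",(.095,.13,.002),(408.8,274.5)),("s",(.095,-.13,.002),(279.8,288.7)),("s",(-.095,-.13,.002),(275.4,267.9))]
C=(.05,0,0);S=(.05,0,.02);B=(.05,.064,0)
O+=[("s",C,p) for p in ((342.1,277.5),(340.5,278.5),(344.1,276.5))]+[("t",C,p) for p in ((315.6,196.3),(314.1,198.5),(315.2,195.1))]
O+=[("s",S,p) for p in ((341.8,262.7),(343,269.3))]+[("t",S,p) for p in ((313.2,195.6),(312.7,193.1))]
O+=[("s",B,p) for p in ((370.9,270.1),(371.2,270.3),(369.9,271.8))]+[("t",B,p) for p in ((282.6,193.7),(285.6,190.4),(285.8,189.5))]
def res(p): 
    R=boardR(p[2]);o=np.array([p[0],p[1],.073])
    return np.ravel([proj(s if c=="s" else t,o+R@np.array(l))-q for c,l,q in O])
p=least_squares(res,[.627,.0157,-.129],loss='soft_l1').x
R=boardR(p[2]);o=np.array([p[0],p[1],.073]);print(p[:2],np.degrees(p[2]),"seat",o+R@np.array(S))
print(res(p).reshape(-1,2).round(1).tolist())
c1=cv2.resize(s["color"][190:310,260:420,::-1],(400,300),interpolation=cv2.INTER_CUBIC);c2=cv2.resize(t["color"][150:270,240:400,::-1],(400,300),interpolation=cv2.INTER_CUBIC)
cv2.imwrite("pics/i1.png",np.hstack([c1,c2]))
st=get_state();P=st["eef_pos"]-np.array(st["ee_rot"])[:,2]*.0329
print("marker in clip frame",(R.T@(P-(o+R@np.array(S)))).round(4))
E
```

```text
[0.62531174 0.01602757] -6.762457880900019 seat [0.65058118 0.01303116 0.12046027]
[[-2.1, 0.8], [-0.3, -0.2], [0.1, -1.1], [-0.3, -0.8], [0.7, -2.1], [-1.9, -2.3], [-0.5, -0.2], [-1.2, -1.9], [0.4, -2.9], [-3.2, -0.9], [-1.3, -3.4], [0.2, -5.6], [-0.9, -2.2], [-1.6, 3.3], [-2.8, -3.3], [0.3, 1.0], [0.8, 3.5], [0.8, 2.2], [0.5, 2.0], [1.8, 0.5], [2.5, -3.3], [-0.5, -0.0], [-0.7, 0.9]]
marker in clip frame [ 0.0011 -0.0002  0.0894]
```

View pics/i1.png

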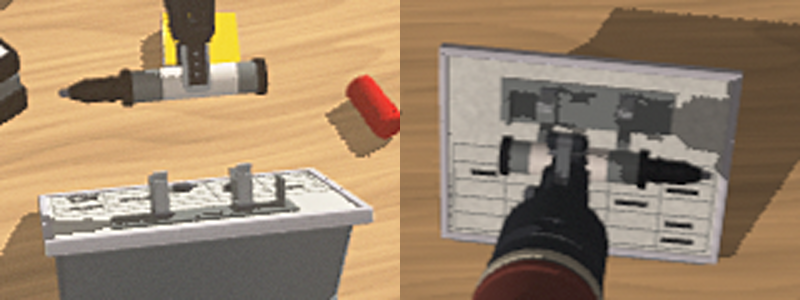

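The marker is held parallel above the forks with its nib to the right. I'll go in to just before the jaw noses, then press in steps.

Call:
apply_moves --pt "0 0 -0.001 0.03 0 0 0" --pt "0 0 -0.001 0.05 0 0 0" --pt "0 0 -0.001 0.06 0 0 0" --pt "0 0 -0.001 0.06 0 0 0" --grip_force 70

```text
time: 10.5
eef_pos: [0.6525, 0.012, 0.1172]
ee_rot: [[0.129, 0.761, 0.636], [0.992, -0.099, -0.083], [0.0, 0.642, -0.767]]
wrist_force: [0.2, -0.4, 0.0]
gripper_width: 0.27
```

```bash
cat >> h.py <<'E'
SEAT=np.array([.6513,.0128,.1205]); YAW=np.radians(-7.1)
def rep(a=.0329):
    st=get_state();R=boardR(YAW);P=st["eef_pos"]-np.array(st["ee_rot"])[:,2]*a
    print("t",st["time"],"clip",(R.T@(P-SEAT)).round(4),"F clip",(R.T@st["wrist_force"]).round(1),"M",st["moment"].round(2),"w",round(float(st["gripper_width"]),3),"ang",Ro.from_matrix(np.array(st["ee_rot"]).T@toolR()).as_rotvec(degrees=True).round(2))
E
python3 -c "
from h import *
rep()"
```

```text
t 10.5 clip [-0.001  -0.0006  0.0295] F clip [ 0.2 -0.3 -0.2] M [0.1  0.76 0.01] w 0.27 ang [-0.08  0.19 -0.25]
```

Call:
apply_moves --pt "0 0 0 0.004 0 0 0" --pt "0 0 0 0.008 0 0 0" --pt "0 0 0 0.011 0 0 0"

```text
time: 10.88
eef_pos: [0.6569, 0.0114, 0.1068]
ee_rot: [[0.129, 0.764, 0.633], [0.992, -0.099, -0.082], [-0.0, 0.638, -0.77]]
wrist_force: [-7.9, 0.3, -1.4]
gripper_width: 0.273
```

```bash
python3 -c "
from h import *
rep()"
```

```text
t 10.875 clip [-0.0042 -0.0005  0.0187] F clip [-7.  -0.7  4. ] M [0.28 2.17 0.03] w 0.273 ang [-0.36  0.19 -0.23]
```

Call:
apply_moves --pt "0 0 0 0.004 0 0 0" --pt "0 0 0 0.007 0 0 0" --pt "0 0 0 0.009 0 0 0"

```text
time: 11.25
eef_pos: [0.6632, 0.0108, 0.1011]
ee_rot: [[0.129, 0.762, 0.634], [0.992, -0.099, -0.082], [0.0, 0.64, -0.769]]
wrist_force: [-5.3, 0.1, 7.2]
gripper_width: 0.276
```

```bash
python3 -c "
from h import *
rep()"
```

```text
t 11.25 clip [-0.0031 -0.0004  0.0103] F clip [ 0.6 -0.6  8.9] M [-0.    0.54 -0.02] w 0.276 ang [-0.24  0.18 -0.22]
```

Call:
apply_moves --pt "0 0 0 0.004 0 0 0" --pt "0 0 0 0.007 0 0 0" --pt "0 0 0 0.009 0 0 0" --pt "0 0 0 0.009 0 0 0"

```text
time: 11.75
eef_pos: [0.6702, 0.0099, 0.0951]
ee_rot: [[0.129, 0.761, 0.636], [0.992, -0.099, -0.082], [0.0, 0.641, -0.767]]
wrist_force: [4.4, -0.2, 0.8]
gripper_width: 0.274
```

```bash
python3 -c "
from h import *
rep()"
```

```text
t 11.75 clip [-0.0016 -0.0004  0.0012] F clip [ 3.9  0.4 -2.2] M [-0.13 -0.48  0.15] w 0.274 ang [-0.1   0.18 -0.23]
```

Call:
apply_moves --pt "0 0 0 0.002 0 0 0" --pt "0 0 0 0.003 0 0 0" --pt "0 0 0 0.003 0 0 0"

```text
time: 12.12
eef_pos: [0.6708, 0.0098, 0.0944]
ee_rot: [[0.129, 0.76, 0.637], [0.992, -0.098, -0.083], [-0.0, 0.642, -0.766]]
wrist_force: [-34.6, 1.5, 41.1]
gripper_width: 0.275
```

```bash
python3 - <<'E'
from h import *
rep()
s=get_image("scene");t=get_image("top")
c1=cv2.resize(s["color"][230:300,280:390,::-1],(471,300),interpolation=cv2.INTER_CUBIC);c2=cv2.resize(t["color"][165:235,260:370,::-1],(471,300),interpolation=cv2.INTER_CUBIC)
cv2.imwrite("pics/i2.png",np.vstack([c1,c2]))
E
```

```text
t 12.125 clip [-0.0016 -0.0004  0.0002] F clip [-0.  -2.8 53.7] M [-0.34  0.64 -0.24] w 0.275 ang [-0.04  0.21 -0.2 ]
```

View pics/i2.png

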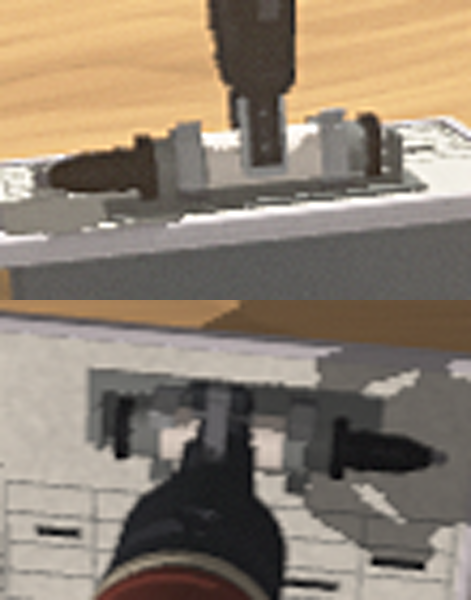

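The marker sits in both forks, nib to the right, with a small gap to the stop. The 53 N is a hard seat on the saddle, so I'll ease off, release and retract.

Call:
apply_moves --pt "0 0 0 -0.001 0 0 0" --pt "28 0 0 -0.001 0 0 0" --pt "45 0 0 -0.001 0 0 0" --pt "45 0 0 -0.001 0 0 0"

```text
time: 12.72
eef_pos: [0.6694, 0.0099, 0.0941]
ee_rot: [[0.129, 0.761, 0.635], [0.992, -0.099, -0.083], [-0.0, 0.641, -0.768]]
wrist_force: [0.3, -0.1, -0.5]
gripper_width: 0.451
```

```bash
python3 -c "
from h import *
rep()"
```

```text
t 12.725 clip [-0.0028 -0.0005  0.0009] F clip [-0.1 -0.  -0.6] M [ 0.08  0.65 -0.  ] w 0.451 ang [-0.15  0.21 -0.21]
```

Call:
apply_moves --pt "45 0 0 -0.03 0 0 0" --pt "45 0 0 -0.08 0 0 0" --pt "45 0 0 -0.12 0 0 0" --pt "45 0 0 -0.14 0 0 0"

```text
time: 13.22
eef_pos: [0.5794, 0.0217, 0.2028]
ee_rot: [[0.129, 0.761, 0.636], [0.992, -0.098, -0.083], [-0.0, 0.641, -0.767]]
wrist_force: [0.0, 0.3, -0.2]
gripper_width: 0.451
```

```bash
python3 - <<'E'
from h import *
rep()
s=get_image("scene");t=get_image("top")
B=boardR(YAW);c=SEAT+B@[-.0016,0,.001]
for n,x in (("marker",0),("marker_shoulder",.058),("marker_nib",.108)):
    q=c-B[:,1]*x; print(n,"pred",proj(s,q).round(1),proj(t,q).round(1))
    for k,im in (("scene",s),("top",t)): print(k,[(np.round(r["pixel"],1).tolist(),round(r["p"],2)) for r in pinpoint(k,n) if abs(r["pixel"][0]-320)<70])
for k,im in (("scene",s),("top",t)):
    for n in ("cap","cap_mouth"): print(k,n,[(np.round(r["pixel"],1).tolist(),round(r["p"],2)) for r in pinpoint(k,n)[:4]])
# cap geometry from dark silhouette mask
for k,im,p in (("scene",s,(444,219)),("top",t,(176,280))):
    for q in outline_of(k,"cap"):
      if np.hypot(*(np.array(q["pixel"])-p))<15:
        v,u=np.nonzero(q["pixels"]);r=cv2.minAreaRect(np.c_[u,v].astype(np.float32));b=cv2.boxPoints(r);print(k,"box",b.round(1).tolist(),[onz(im,x,.0145)[:2].round(4).tolist() for x in b],"c",onz(im,r[0],.0145).round(4));break
a=np.radians(77);go([.4905,.3385,.14],down(77))
E
```

```text
t 13.225 clip [-2.500e-03  1.000e-04  1.425e-01] F clip [-0.1  0.3 -0.2] M [ 0.06  0.56 -0.  ] w 0.451 ang [-0.12  0.2  -0.21]
marker pred [340.  265.6] [313.5 197.2]
scene [([336.7, 267.1], 0.7)]
top [([312.8, 195.2], 0.74)]
marker_shoulder pred [311.7 268.4] [340.6 199.7]
scene [([309.8, 269.8], 0.8), ([332.6, 292.3], 0.65)]
top []
marker_nib pred [287.  270.8] [364.  201.9]
scene [([283.7, 271.1], 0.6)]
top [([363.6, 204.5], 0.59), ([377.0, 312.3], 0.24)]
scene cap [([444.7, 219.3], 0.71), ([480.4, 213.3], 0.71), ([411.0, 233.4], 0.7)]
scene cap_mouth [([491.6, 216.9], 0.67), ([402.9, 223.2], 0.62), ([456.3, 218.5], 0.52)]
top cap [([131.2, 284.2], 0.9), ([217.0, 269.0], 0.89), ([176.3, 278.8], 0.87), ([314.9, 196.5], 0.4)]
top cap_mouth [([163.4, 277.3], 0.89), ([223.2, 283.5], 0.69), ([119.0, 272.4], 0.55)]
scene box [[430.0, 213.0], [457.0, 213.0], [457.0, 225.0], [430.0, 225.0]] [[0.4588, 0.3166], [0.4758, 0.3842], [0.5151, 0.3651], [0.4984, 0.299]] c [0.4873 0.3411 0.0145]
top box [[159.5, 282.3999938964844], [162.39999389648438, 269.79998779296875], [192.0, 276.5], [189.10000610351562, 289.20001220703125]] [[0.4857, 0.3766], [0.515, 0.3712], [0.4975, 0.3016], [0.4684, 0.3073]] c [0.4916 0.3391 0.0145]
shift [0.3028, -0.1391, -0.0363] turn [39.79, -1.92, 5.39]
```

Call:
apply_moves --pt "48 0.06 -0.028 -0.02 9 -0.4 1.2" --pt "48 0.12 -0.056 -0.03 18 -0.8 2.4" --pt "48 0.18 -0.084 -0.036 27 -1.2 3.6" --pt "48 0.24 -0.112 -0.036 36 -1.7 4.8" --pt "48 0.3 -0.139 -0.036 39.8 -1.9 5.4"

```text
time: 14.55
eef_pos: [0.4967, 0.3134, 0.146]
ee_rot: [[0.227, 0.974, -0.002], [0.974, -0.227, 0.001], [0.0, -0.002, -1.0]]
wrist_force: [1.3, -0.0, 0.4]
gripper_width: 0.482
```

```bash
python3 - <<'E'
from h import *
st=get_state();print(st["eef_pos"],st["qpos"].round(2),st["gripper_width"])
go([.4905,.339,.03],down(76.5))
E
```

```text
[0.49670605 0.31342684 0.14600699] [ 0.44  0.45 -0.08  1.05  0.    2.24] 0.4815848857709369
shift [0.0234, -0.0116, 0.116] turn [-0.13, -0.03, 0.4]
```

Call:
apply_moves --pt "48 0.0234 -0.0116 0.03 0 0 0.4" --pt "48 0.0234 -0.0116 0.07 0 0 0.4" --pt "48 0.0234 -0.0116 0.116 0 0 0.4" --pt "48 0.0234 -0.0116 0.116 0 0 0.4"

```text
time: 15.05
eef_pos: [0.4877, 0.3376, 0.027]
ee_rot: [[0.233, 0.972, -0.008], [0.972, -0.233, -0.002], [-0.004, -0.007, -1.0]]
wrist_force: [-1.0, -0.2, 0.6]
gripper_width: 0.48
```

```bash
python3 - <<'E'
from h import *
st=get_state();print(st["eef_pos"],st["wrist_force"])
s=get_image("scene");t=get_image("top")
c1=cv2.resize(s["color"][185:245,410:480,::-1],(466,400),interpolation=cv2.INTER_CUBIC);c2=cv2.resize(t["color"][255:305,145:215,::-1],(300,214),interpolation=cv2.INTER_CUBIC)
c2=cv2.copyMakeBorder(c2,0,186,0,0,cv2.BORDER_CONSTANT);cv2.imwrite("pics/k1.png",np.hstack([c1,c2]))
go([.4905,.339,-.0175],down(76.5))
E
```

```text
[0.48774996 0.33762436 0.02696586] [-0.97108597 -0.21830935  0.60423891]
shift [-0.0003, -0.0003, 0.0485] turn [-0.11, -0.04, -0.01]
```

View pics/k1.png

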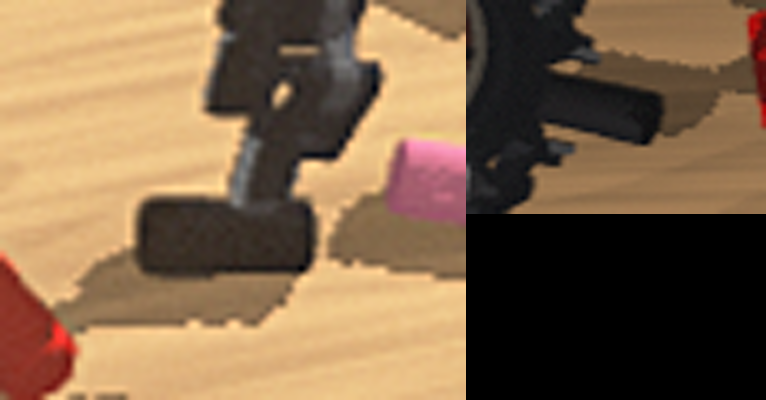

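The fingers straddle the cap, and the pink and red ones are clear. Descend and grip.

Call:
apply_moves --pt "48 0 0 0.025 0 0 0" --pt "48 0 0 0.042 0 0 0" --pt "48 0 0 0.0465 0 0 0" --pt "48 0 0 0.0465 0 0 0"

```text
time: 15.65
eef_pos: [0.4912, 0.3393, -0.015]
ee_rot: [[0.234, 0.972, -0.001], [0.972, -0.234, 0.001], [0.001, -0.002, -1.0]]
wrist_force: [0.8, 0.8, 0.3]
gripper_width: 0.477
```

Call:
apply_moves --pt "35 0 0 0 0 0 0" --pt "20 0 0 0 0 0 0" --pt "0 0 0 0 0 0 0" --pt "0 0 0 0 0 0 0" --grip_force 50

```text
time: 16.15
eef_pos: [0.4918, 0.3396, -0.014]
ee_rot: [[0.234, 0.972, 0.0], [0.972, -0.234, 0.002], [0.002, -0.0, -1.0]]
wrist_force: [-1.7, -1.2, 5.5]
gripper_width: 0.32
```

```bash
python3 - <<'E'
from h import *
st=get_state();print(st["eef_pos"],st["wrist_force"],st["gripper_width"],"axis offset a=",.0145-st["eef_pos"][2])
s=get_image("scene");t=get_image("top")
for k,im in (("scene",s),("top",t)):
    for n in ("cap","cap_mouth"): print(k,n,[(np.round(r["pixel"],1).tolist(),round(r["p"],2)) for r in pinpoint(k,n)[:4]])
B=boardR(YAW);
c=np.array(st["eef_pos"]);c[2]=.0145;x=-np.array(st["ee_rot"])[:,0]
print("pred cap",proj(s,c),proj(t,c),"mouth",proj(s,c-.031*x),proj(t,c-.031*x))
E
```

```text
[ 0.49178435  0.33961253 -0.01397047] [-1.68841149 -1.16638413  5.51149481] 0.3196926930794851 axis offset a= 0.028470474085296273
scene cap [([407.4, 231.3], 0.68), ([484.1, 213.4], 0.58), ([439.0, 218.2], 0.43)]
scene cap_mouth [([492.4, 217.1], 0.82), ([459.9, 218.6], 0.57), ([401.6, 224.1], 0.56)]
top cap [([175.1, 279.8], 0.79), ([216.8, 269.7], 0.57), ([165.2, 276.2], 0.42)]
top cap_mouth [([223.9, 282.8], 0.81), ([311.5, 193.6], 0.75), ([165.8, 279.7], 0.51)]
pred cap [443.7251985 220.3357342] [175.57206039 279.40242388] mouth [455.87587036 220.22316041] [162.72708455 276.61125157]
```

The cap is gripped on its flats. Lift, tilt and carry it over to the right of the nib.

Call:
apply_moves --pt "0 0 0 -0.02 0 0 0" --pt "0 0 0 -0.07 0 0 0" --pt "0 0 0 -0.13 0 0 0" --pt "0 -0.03 0 -0.19 0 0 0" --pt "0 -0.08 0 -0.24 0 0 0"

```text
time: 17.08
eef_pos: [0.4755, 0.2699, 0.2195]
ee_rot: [[0.232, 0.973, 0.002], [0.973, -0.232, 0.003], [0.004, 0.002, -1.0]]
wrist_force: [1.4, -0.7, 0.1]
gripper_width: 0.321
```

```bash
python3 - <<'E'
from h import *
rep(.0285); goclip([-.0016,-.156,.09],a=.0285)
E
```

```text
t 17.075 clip [-0.0761  0.2333  0.2303] F clip [ 1.1 -0.5 -0.9] M [-0.02 -0.14 -0.01] w 0.321 ang [-39.85   2.02  -6.13]
tcp [ 0.5916 -0.137   0.1666]
shift [-0.369, 0.2073, 0.0519] turn [-39.85, 2.02, -6.13]
```

Call:
apply_moves --pt "0 -0.052 0.03 0 -8 0.4 -1.2" --pt "0 -0.104 0.06 0 -16 0.8 -2.4" --pt "0 -0.156 0.09 0 -24 1.2 -3.6" --pt "0 -0.208 0.115 0 -32 1.6 -4.8" --pt "0 -0.26 0.145 0 -39.8 2 -6.1"

```text
time: 17.7
eef_pos: [0.5562, -0.0179, 0.2204]
ee_rot: [[0.123, 0.756, 0.642], [0.992, -0.092, -0.081], [-0.002, 0.647, -0.762]]
wrist_force: [2.5, -0.6, -2.0]
gripper_width: 0.324
```

```bash
python3 - <<'E'
from h import *
rep(.0285); goclip([-.0016,-.156,.04],a=.0285)
E
```

```text
t 17.7 clip [-0.0054 -0.0422  0.1633] F clip [ 0.7 -0.3 -3.2] M [0.13 0.6  0.04] w 0.324 ang [0.35 0.05 0.12]
tcp [ 0.6235 -0.1409  0.1283]
shift [-0.1136, 0.0026, 0.1234] turn [0.35, 0.05, 0.12]
```

Call:
apply_moves --pt "0 -0.055 0.001 0.02 0.3 0 0.1" --pt "0 -0.1136 0.0026 0.04 0.3 0 0.1" --pt "0 -0.1136 0.0026 0.09 0.3 0 0.1" --pt "0 -0.1136 0.0026 0.1234 0.3 0 0.1" --pt "0 -0.1136 0.0026 0.1234 0.3 0 0.1"

```text
time: 18.32
eef_pos: [0.623, -0.1408, 0.1261]
ee_rot: [[0.124, 0.762, 0.636], [0.992, -0.096, -0.079], [0.0, 0.641, -0.768]]
wrist_force: [-0.9, 0.8, -0.3]
gripper_width: 0.324
```

```bash
python3 - <<'E'
from h import *
rep(.0285);s=get_image("scene");t=get_image("top");st=get_state();R=np.array(st["ee_rot"]);c=st["eef_pos"]-R[:,2]*.0285
B=boardR(YAW)
for n,q,a in (("cap",c,(0,0)),("cap_mouth",c+R[:,0]*.031,0),("marker_nib",SEAT+B@[-.0016,-.108,.0005],0),("marker_shoulder",SEAT+B@[-.0016,-.058,.0005],0),("marker",SEAT+B@[-.0016,0,.0005],0)):
    for k,im in (("scene",s),("top",t)):
        p=proj(im,q); print(n,k,"pred",p.round(1),[(np.round(r["pixel"],1).tolist(),round(r["p"],2)) for r in pinpoint(k,n) if np.hypot(*(np.array(r["pixel"])-p))<25])
c1=cv2.resize(s["color"][200:300,220:390,::-1],(510,300),interpolation=cv2.INTER_CUBIC);c2=cv2.resize(t["color"][160:260,260:430,::-1],(510,300),interpolation=cv2.INTER_CUBIC)
cv2.imwrite("pics/m1.png",np.vstack([c1,c2]))
E
```

```text
t 18.325 clip [-0.0033 -0.1559  0.0386] F clip [-1.   0.7  0.4] M [ 0.06  0.71 -0.01] w 0.324 ang [-0.14  0.01 -0.04]
cap scene pred [261.5 253.8] [([260.3, 255.9], 0.62)]
cap top pred [387.3 212.1] [([386.3, 209.9], 0.75)]
cap_mouth scene pred [277.1 252.3] [([280.8, 253.3], 0.58)]
cap_mouth top pred [372.2 210.7] [([376.6, 211.0], 0.66)]
marker_nib scene pred [287.1 271.1] [([284.7, 270.6], 0.87)]
marker_nib top pred [364.  201.8] [([362.3, 205.0], 0.75)]
marker_shoulder scene pred [311.8 268.6] [([311.2, 267.7], 0.7)]
marker_shoulder top pred [340.6 199.6] [([342.1, 201.5], 0.57)]
marker scene pred [340.1 265.8] [([340.3, 266.1], 0.77)]
marker top pred [313.5 197.1] [([311.6, 196.2], 0.73)]
```

View pics/m1.png

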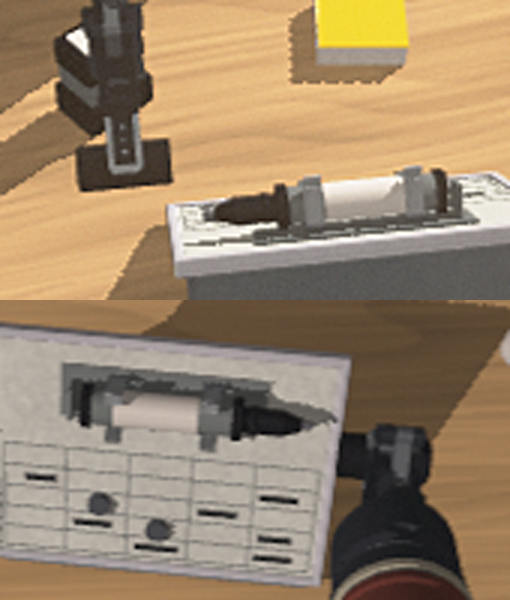

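The marker is held in both forks and the cap hangs square to the right of the board. I'll lower it onto the marker axis and check collinearity numerically.

Call:
apply_moves --pt "0 0 0.001 0.02 0 0 0" --pt "0 0 0.0017 0.036 0 0 0" --pt "0 0 0.0017 0.038 0 0 0" --pt "0 0 0.0017 0.038 0 0 0"

```text
time: 19.42
eef_pos: [0.6488, -0.144, 0.1007]
ee_rot: [[0.124, 0.76, 0.639], [0.992, -0.094, -0.08], [-0.001, 0.644, -0.765]]
wrist_force: [-0.4, -1.0, -1.6]
gripper_width: 0.321
```

```bash
python3 - <<'E'
from h import *
rep(.0285);s=get_image("scene");t=get_image("top");st=get_state();R=np.array(st["ee_rot"]);c=st["eef_pos"]-R[:,2]*.0285
B=boardR(YAW);m=SEAT+B@[-.0016,0,.0005]
for k,im in (("scene",s),("top",t)):
    J=np.c_[proj(im,c+B[:,0]*.01)-proj(im,c),proj(im,c+B[:,2]*.01)-proj(im,c)]/10; print(k,"px/mm clip x,z",J.round(3).tolist())
    for n,q,r0 in (("cap",c,25),("marker",m,30)):
        p=proj(im,q)
        L=[r for r in outline_of(k,n) if np.hypot(*(np.array(r["pixel"])-p))<r0]
        if not L: print(n,"none");continue
        v,u=np.nonzero(L[0]["pixels"]);fl=cv2.fitLine(np.c_[u,v].astype(np.float32),cv2.DIST_L2,0,.01,.01).ravel()
        yy=lambda x: fl[3]+(x-fl[2])*fl[1]/fl[0]
        print(k,n,"p",L[0]["p"],"cols",u.min(),u.max(),"rows",v.min(),v.max(),"slope",(fl[1]/fl[0]).round(3),"row at pred col",yy(p[0]).round(2),"pred",p.round(2), "centroid",u.mean().round(2),v.mean().round(2))
    for x in (.058,.083,.108): 
        q=m-B[:,1]*x; print("  pred marker x",x,proj(im,q).round(1))
    for n in ("cap_mouth","marker_nib","cap"): print(k,n,[(np.round(r["pixel"],1).tolist(),round(r["p"],2)) for r in pinpoint(k,n) if 230<r["pixel"][0]<400 and r["pixel"][1]<290])
E
```

```text
t 19.425 clip [ 0.0002 -0.1559  0.0024] F clip [-1.3 -1.1 -1. ] M [0.1  0.64 0.03] w 0.321 ang [0.06 0.05 0.03]
scene px/mm clip x,z [[0.001, -0.047], [0.101, -0.491]]
scene cap p 0.89 cols 247 278 rows 264 281 slope -0.071 row at pred col 273.49 pred [263.04 272.57] centroid 262.1 273.56
scene marker p 0.61 cols 287 369 rows 256 275 slope -0.096 row at pred col 265.59 pred [340.06 265.84] centroid 329.12 266.63
  pred marker x 0.058 [311.8 268.6]
  pred marker x 0.083 [299.4 269.9]
  pred marker x 0.108 [287.1 271.1]
scene cap_mouth [([282.1, 272.0], 0.62)]
scene marker_nib [([284.2, 269.3], 0.77), ([340.9, 276.0], 0.25)]
scene cap [([263.3, 271.5], 0.81)]
top px/mm clip x,z [[0.066, 0.025], [-0.431, 0.199]]
top cap p 0.61 cols 372 402 rows 195 209 slope 0.049 row at pred col 202.56 pred [386.68 203.35] centroid 383.37 202.39
top marker p 0.58 cols 286 363 rows 188 206 slope 0.088 row at pred col 197.1 pred [313.55 197.08] centroid 321.44 197.8
  pred marker x 0.058 [340.6 199.6]
  pred marker x 0.083 [352.3 200.7]
  pred marker x 0.108 [364.  201.8]
top cap_mouth []
top marker_nib [([363.7, 205.3], 0.87)]
top cap [([386.6, 204.5], 0.53)]
```

Visually and kinematically the cap is about 2 mm too far up the slope and about 1 mm high. I'll correct that and advance gently over the nib.

Call:
apply_moves --pt "0 0 -0.0021 0.0013 0 0 0" --pt "0 0 -0.0021 0.0013 0 0 0" --pt "0 0.01 -0.0021 0.0013 0 0 0" --pt "0 0.02 -0.0021 0.0013 0 0 0" --pt "0 0.03 -0.0021 0.0013 0 0 0"

```text
time: 20.65
eef_pos: [0.6521, -0.1132, 0.0984]
ee_rot: [[0.123, 0.759, 0.639], [0.992, -0.094, -0.08], [-0.001, 0.644, -0.765]]
wrist_force: [0.3, -0.3, -0.5]
gripper_width: 0.319
```

```bash
python3 -c "
from h import *
rep(.0285)"
```

```text
t 20.65 clip [-0.0017 -0.1249  0.001 ] F clip [-0.  -0.3 -0.6] M [ 0.05  0.66 -0.03] w 0.319 ang [0.09 0.04 0.04]
```

There's no contact with the nib about 14 mm inside, so the open mouth faces the marker. Continue.

Call:
apply_moves --pt "0 0.006 0 0.0002 0 0 0" --pt "0 0.012 0 0.0002 0 0 0" --pt "0 0.016 0 0.0002 0 0 0"

```text
time: 21.02
eef_pos: [0.6543, -0.0969, 0.0982]
ee_rot: [[0.123, 0.759, 0.639], [0.992, -0.094, -0.08], [-0.001, 0.644, -0.765]]
wrist_force: [-0.4, 0.2, -0.5]
gripper_width: 0.32
```

```bash
python3 -c "
from h import *
rep(.0285)"
```

```text
t 21.025 clip [-0.0017 -0.1085  0.0008] F clip [-0.7  0.1 -0.1] M [0.13 0.69 0.02] w 0.32 ang [0.09 0.03 0.06]
```

Call:
apply_moves --pt "0 0.004 0 0 0 0 0" --pt "0 0.008 0 0 0 0 0" --pt "0 0.012 0 0 0 0 0"

```text
time: 21.4
eef_pos: [0.6558, -0.0849, 0.0982]
ee_rot: [[0.123, 0.759, 0.639], [0.992, -0.094, -0.08], [-0.001, 0.644, -0.765]]
wrist_force: [-0.1, -0.8, -1.1]
gripper_width: 0.319
```

```bash
python3 -c "
from h import *
rep(.0285)"
```

```text
t 21.4 clip [-0.0017 -0.0963  0.0008] F clip [-0.8 -0.8 -0.9] M [ 0.09  0.69 -0.02] w 0.319 ang [0.09 0.03 0.05]
```

Call:
apply_moves --pt "0 0.003 0 0 0 0 0" --pt "0 0.006 0 0 0 0 0" --pt "0 0.008 0 0 0 0 0" --grip_force 80

```text
time: 21.78
eef_pos: [0.6569, -0.0769, 0.0984]
ee_rot: [[0.123, 0.759, 0.639], [0.992, -0.094, -0.08], [-0.001, 0.644, -0.765]]
wrist_force: [0.0, 0.1, -0.2]
gripper_width: 0.307
```

```bash
python3 -c "
from h import *
rep(.0285)"
```

```text
t 21.775 clip [-0.0015 -0.0882  0.0008] F clip [-0.2  0.1 -0.2] M [ 0.02  0.59 -0.05] w 0.307 ang [0.11 0.04 0.05]
```

Call:
apply_moves --pt "0 0.002 0 0 0 0 0" --pt "0 0.004 0 0 0 0 0" --pt "0 0.004 0 0 0 0 0"

```text
time: 22.15
eef_pos: [0.6574, -0.0725, 0.0983]
ee_rot: [[0.123, 0.759, 0.639], [0.992, -0.094, -0.08], [-0.001, 0.644, -0.765]]
wrist_force: [-0.8, 0.5, -0.1]
gripper_width: 0.308
```

```bash
python3 -c "
from h import *
rep(.0285)"
```

```text
t 22.15 clip [-0.0016 -0.0839  0.0008] F clip [-0.7  0.4  0.5] M [0.17 0.58 0.04] w 0.308 ang [0.1  0.   0.06]
```

Call:
apply_moves --pt "0 0.0015 0 0 0 0 0" --pt "0 0.003 0 0 0 0 0" --pt "0 0.003 0 0 0 0 0"

```text
time: 22.52
eef_pos: [0.6576, -0.0715, 0.0983]
ee_rot: [[0.126, 0.759, 0.639], [0.992, -0.094, -0.084], [-0.003, 0.644, -0.765]]
wrist_force: [-2.8, -8.5, -0.1]
gripper_width: 0.307
```

```bash
python3 - <<'E'
from h import *
rep(.0285);s=get_image("scene");t=get_image("top");m=SEAT+boardR(YAW)@[-.0016,0,.0005]
for k,im in (("scene",s),("top",t)):
    for n in ("marker","cap"):
        p=proj(im,m)
        for r in outline_of(k,n):
            if np.hypot(*(np.array(r["pixel"])-p))<60: v,u=np.nonzero(r["pixels"]);print(k,n,round(r["p"],2),u.min(),u.max(),v.min(),v.max())
for x in (.058,-.058): 
  for o in (0,.006): print(x,o,proj(s,m+boardR(YAW)[:,1]*(o-x)).round(1))
E
```

```text
t 22.525 clip [-0.0015 -0.0827  0.0008] F clip [-1.4 -8.8  1. ] M [-1.29  0.88 -1.14] w 0.307 ang [0.1  0.25 0.01]
scene marker 0.81 315 371 256 275
scene marker 0.37 304 378 255 281
scene cap 0.92 284 315 262 278
top marker 0.94 284 338 188 205
top cap 0.53 338 367 192 208
top cap 0.41 284 338 187 206
0.058 0 [311.8 268.6]
0.058 0.006 [314.7 268.3]
-0.058 0 [368.  263.1]
-0.058 0.006 [370.9 262.8]
```

Resistance is building at 8.8 N. I'll push on in bounded steps.

Call:
apply_moves --pt "0 0.002 0 0 0 0 0" --pt "0 0.0035 0 0 0 0 0" --pt "0 0.0045 0 0 0 0 0" --pt "0 0.0045 0 0 0 0 0"

```text
time: 23.32
eef_pos: [0.6576, -0.0716, 0.0984]
ee_rot: [[0.134, 0.759, 0.637], [0.991, -0.097, -0.093], [-0.009, 0.644, -0.765]]
wrist_force: [-5.3, -18.3, 1.8]
gripper_width: 0.307
```

```bash
python3 -c "
from h import *
rep(.0285)"
```

```text
t 23.325 clip [-0.0015 -0.0826  0.0009] F clip [ -1.1 -18.8   3.3] M [-2.95  1.28 -2.53] w 0.307 ang [ 0.08  0.79 -0.11]
```

Call:
apply_moves --pt "0 0.003 0 0 0 -0.5 0" --pt "0 0.005 0 0 0 -0.8 0" --pt "0 0.0055 0 0 0 -0.8 0" --pt "0 0.0055 0 0 0 -0.8 0"

```text
time: 23.82
eef_pos: [0.6574, -0.0724, 0.0985]
ee_rot: [[0.153, 0.759, 0.633], [0.988, -0.1, -0.12], [-0.028, 0.643, -0.765]]
wrist_force: [-9.6, -25.1, 3.3]
gripper_width: 0.306
```

```bash
python3 - <<'E'
from h import *
rep(.0285);s=get_image("scene");t=get_image("top")
c1=cv2.resize(s["color"][245:290,275:385,::-1],(733,300),interpolation=cv2.INTER_CUBIC);c2=cv2.resize(t["color"][177:222,270:380,::-1],(733,300),interpolation=cv2.INTER_CUBIC)
cv2.imwrite("pics/m2.png",np.clip(np.vstack([c1,c2]).astype(float)*1.5,0,255).astype(np.uint8))
E
```

```text
t 23.825 clip [-0.0015 -0.0826  0.001 ] F clip [ -2.8 -26.    6.6] M [-3.87  1.54 -3.33] w 0.306 ang [ 0.05  2.34 -0.28]
```

View pics/m2.png

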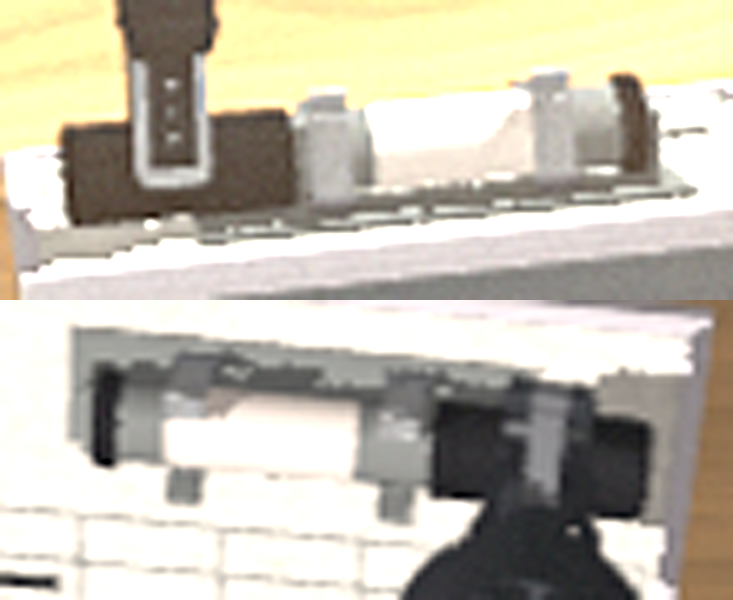

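At 26 N the cap doesn't advance. It appears to sit against the collar, with the butt at the stop plate. I'll relax and do a gentle pull test: a snapped cap should drag the marker along the clip.

Call:
apply_moves --pt "0 0 0 0 0 2.3 -0.3" --pt "0 0 0 0 0 2.3 -0.3" --pt "0 -0.002 0 0 0 2.3 -0.3" --pt "0 -0.004 0 0 0 2.3 -0.3" --pt "0 -0.005 0 0 0 2.3 -0.3"

```text
time: 24.55
eef_pos: [0.6566, -0.077, 0.0986]
ee_rot: [[0.123, 0.76, 0.638], [0.992, -0.094, -0.08], [-0.001, 0.643, -0.766]]
wrist_force: [1.1, -0.5, -0.0]
gripper_width: 0.308
```

```bash
cat > ck.py <<'E'
from h import *
rep(.0285);s=get_image("scene");t=get_image("top");m=SEAT+boardR(YAW)@[-.0016,0,.0005]
for k,im in (("scene",s),("top",t)):
    for n in ("marker","cap"):
        p=proj(im,m)
        for r in outline_of(k,n)[:4]:
            if np.hypot(*(np.array(r["pixel"])-p))<60: v,u=np.nonzero(r["pixels"]);print(k,n,round(r["p"],2),u.min(),u.max(),v.min(),v.max())
# butt/barrel boundary columns from brightness along the scene axis
for k,im in (("scene",s),("top",t)):
    g=cv2.cvtColor(im["color"],cv2.COLOR_RGB2GRAY).astype(np.float32)
    B=boardR(YAW);ys=np.arange(-.13,.08,.001);P=np.array([proj(im,m+B[:,1]*y+B[:,2]*.006) for y in ys]).astype(np.float32)
    pr=cv2.remap(g,P[None,:,0],P[None,:,1],cv2.INTER_LINEAR)[0]
    d=np.diff(cv2.GaussianBlur(pr[None],(5,1),1)[0]); i=[j for j in range(2,len(d)-2) if abs(d[j])>5 and abs(d[j])==abs(d[j-2:j+3]).max()]
    print(k,[(int(ys[j]*1000),int(d[j])) for j in i])
E
python3 ck.py
```

```text
t 24.55 clip [-0.0016 -0.0885  0.0012] F clip [ 0.9 -0.3 -0.8] M [0.14 0.56 0.01] w 0.308 ang [0.04 0.02 0.03]
scene marker 0.57 311 369 257 276
scene cap 0.75 281 312 261 278
scene cap 0.72 312 369 257 274
top marker 0.9 287 341 188 206
top cap 0.62 341 370 193 209
scene [(-122, -41), (-98, 27), (-93, -20), (-79, 19), (-75, -18), (-49, 23), (-39, 9), (-25, 34), (21, -17), (29, -10), (51, -23), (59, 33), (66, 20), (71, -5)]
top [(-121, -14), (-96, 14), (-85, -13), (-50, 17), (-25, 20), (35, -20), (50, -20), (58, 5), (64, 14), (72, 14)]
```

The marker followed the cap by about 6 mm, so the tongues hold. For a firmer check I'll pull until the left collar meets its fork and see whether the cap resists a few newtons.

Call:
apply_moves --pt "0 -0.004 0 0 0 0 0" --pt "0 -0.007 0 0 0 0 0" --pt "0 -0.008 0 0 0 0 0"

```text
time: 25.22
eef_pos: [0.6555, -0.0855, 0.0985]
ee_rot: [[0.124, 0.76, 0.638], [0.992, -0.095, -0.08], [-0.001, 0.643, -0.766]]
wrist_force: [0.7, 0.2, -1.2]
gripper_width: 0.308
```

Call:
apply_moves --pt "0 -0.0015 0 0 0 0 0" --pt "0 -0.003 0 0 0 0 0" --pt "0 -0.003 0 0 0 0 0"

```text
time: 25.6
eef_pos: [0.6551, -0.0887, 0.0985]
ee_rot: [[0.124, 0.76, 0.638], [0.992, -0.095, -0.081], [-0.001, 0.643, -0.766]]
wrist_force: [0.1, 0.4, -0.4]
gripper_width: 0.311
```

```bash
python3 ck.py
```

```text
t 25.6 clip [-0.0017 -0.1002  0.0012] F clip [-0.2  0.4 -0.3] M [0.11 0.61 0.01] w 0.311 ang [ 0.03  0.06 -0.01]
scene marker 0.82 306 363 260 275
scene cap 0.72 275 306 262 279
top marker 0.75 292 346 189 206
top cap 0.65 347 376 193 210
scene [(-110, 27), (-105, -20), (-91, 19), (-87, -19), (-59, 25), (-47, -11), (-39, 7), (-27, 29), (20, -13), (25, -21), (30, 7), (42, -16), (49, 45), (61, -24), (66, 20), (71, -5)]
top [(-110, 15), (-98, -15), (-60, 19), (-36, 22), (24, -19), (40, -16), (50, 12), (54, -8), (64, 14), (72, 14)]
```

Call:
apply_moves --pt "0 -0.0015 0 0 0 0 0" --pt "0 -0.003 0 0 0 0 0" --pt "0 -0.003 0 0 0 0 0"

```text
time: 26.28
eef_pos: [0.6546, -0.0918, 0.0985]
ee_rot: [[0.125, 0.76, 0.638], [0.992, -0.095, -0.081], [-0.001, 0.643, -0.766]]
wrist_force: [-0.5, -0.1, -0.2]
gripper_width: 0.303
```

```bash
python3 ck.py
```

```text
t 26.275 clip [-0.0017 -0.1033  0.0012] F clip [-0.5 -0.2  0.2] M [ 0.03  0.7  -0.07] w 0.303 ang [ 0.03  0.07 -0.01]
scene marker 0.65 305 364 257 275
scene marker 0.62 273 304 261 279
scene cap 0.9 273 304 262 280
top marker 0.77 291 348 188 207
top marker 0.67 256 377 167 252
top cap 0.49 349 377 194 208
scene [(-113, 19), (-108, -16), (-94, 24), (-90, -19), (-59, 27), (-47, -10), (-39, 8), (-27, 29), (20, -17), (24, -17), (30, 7), (42, -16), (49, 46), (60, -23), (66, 20), (71, -5)]
top [(-113, 15), (-101, -13), (-60, 18), (-36, 23), (24, -19), (40, -17), (50, 11), (54, -7), (64, 14), (72, 14)]
```

The collar has met the fork and the marker stayed put, but the cap moved 3 mm and the force returned to zero. Either it came off the bead at about 13 N or it was never snapped. I'll push it on again, sampling more finely near the stop so the snap shows.

Call:
apply_moves --pt "0 0.004 0 0 0 0 0" --pt "0 0.008 0 0 0 0 0" --pt "0 0.012 0 0 0 0 0" --pt "0 0.014 0 0 0 0 0"

```text
time: 27.08
eef_pos: [0.6565, -0.0772, 0.0986]
ee_rot: [[0.124, 0.76, 0.638], [0.992, -0.094, -0.08], [-0.001, 0.643, -0.766]]
wrist_force: [0.4, -0.9, -0.0]
gripper_width: 0.308
```

```bash
python3 ck.py
```

```text
t 27.075 clip [-0.0016 -0.0886  0.0012] F clip [ 0.4 -0.8 -0.4] M [-0.03  0.62  0.04] w 0.308 ang [0.04 0.04 0.02]
scene marker 0.67 312 371 256 274
scene cap 0.86 281 312 262 278
scene cap 0.7 312 371 256 275
top marker 0.84 285 341 188 206
top cap 0.67 341 370 193 209
scene [(-122, -43), (-98, 27), (-94, -20), (-79, 19), (-75, -20), (-45, 15), (-39, 7), (-21, 32), (21, -18), (29, -10), (55, -22), (64, 28), (71, -5)]
top [(-121, -15), (-96, 14), (-85, -14), (-45, 16), (-21, 21), (39, -20), (54, -18), (64, 19), (72, 14)]
```

Now the cap stands about 5 mm further out on the marker than before the pull (185 mm against 180 mm overall). The first push had therefore snapped it, and my pull test drew it off. Push it home again.

Call:
apply_moves --pt "0 0.002 0 0 0 0 0" --pt "0 0.003 0 0 0 0 0"

```text
time: 27.62
eef_pos: [0.6569, -0.0749, 0.0986]
ee_rot: [[0.125, 0.76, 0.638], [0.992, -0.095, -0.081], [-0.001, 0.643, -0.766]]
wrist_force: [1.1, -1.1, -0.5]
gripper_width: 0.307
```

Call:
apply_moves --pt "0 0.002 0 0 0 0 0" --pt "0 0.003 0 0 0 0 0"

```text
time: 27.88
eef_pos: [0.6573, -0.0715, 0.0986]
ee_rot: [[0.124, 0.76, 0.638], [0.992, -0.095, -0.08], [-0.001, 0.643, -0.766]]
wrist_force: [0.1, -1.3, -0.2]
gripper_width: 0.305
```

Call:
apply_moves --pt "0 0.002 0 0 0 0 0" --pt "0 0.003 0 0 0 0 0"

```text
time: 28.12
eef_pos: [0.6574, -0.0714, 0.0986]
ee_rot: [[0.129, 0.76, 0.637], [0.992, -0.096, -0.087], [-0.005, 0.643, -0.766]]
wrist_force: [-2.3, -14.9, -0.6]
gripper_width: 0.311
```

```bash
python3 ck.py
```

```text
t 28.125 clip [-0.0015 -0.0826  0.0012] F clip [ -0.8 -15.1  -0.2] M [-2.35  1.09 -1.96] w 0.311 ang [ 0.03  0.42 -0.07]
scene marker 0.9 315 371 256 275
scene cap 0.87 284 314 261 278
top marker 0.89 284 338 187 206
scene [(-124, -10), (-114, -37), (-92, 26), (-87, -21), (-73, 18), (-69, -18), (-43, 14), (-39, 7), (-19, 27), (21, -17), (29, -9), (57, -21), (66, 38), (71, -6)]
top [(-114, -16), (-89, 19), (-78, -14), (-44, 18), (-20, 18), (40, -18), (56, -17), (64, 21), (72, 14)]
```

The hard stop is again exactly at −82.6 mm, as on the first push. Cap end to collar measures 70–71 mm, and 70 mm is home. Relax, release and retract without pulling.

Call:
apply_moves --pt "0 0 0 0 0 0.4 0" --pt "30 0 0 0 0 0.4 0" --pt "48 0 0 0 0 0.4 0" --pt "48 0 0 0 0 0.4 0"

```text
time: 28.92
eef_pos: [0.6573, -0.0711, 0.0986]
ee_rot: [[0.124, 0.76, 0.638], [0.992, -0.096, -0.079], [0.001, 0.643, -0.766]]
wrist_force: [0.7, -0.1, -0.3]
gripper_width: 0.479
```

Call:
apply_moves --pt "48 0 0 -0.03 0 0 0" --pt "48 0 0 -0.08 0 0 0" --pt "48 0 0 -0.14 0 0 0" --pt "48 0 0 -0.18 0 0 0" --pt "48 0 0 -0.18 0 0 0"

```text
time: 29.55
eef_pos: [0.5428, -0.0569, 0.2399]
ee_rot: [[0.124, 0.756, 0.642], [0.992, -0.095, -0.08], [0.0, 0.647, -0.762]]
wrist_force: [0.7, -1.1, -0.5]
gripper_width: 0.48
```

```bash
python3 ck.py; python3 - <<'E'
from h import *
s=get_image("scene");t=get_image("top")
c1=cv2.resize(s["color"][240:295,270:390,::-1],(655,300),interpolation=cv2.INTER_CUBIC);c2=cv2.resize(t["color"][170:225,265:385,::-1],(655,300),interpolation=cv2.INTER_CUBIC)
cv2.imwrite("pics/f1.png",np.clip(np.vstack([c1,c2]).astype(float)*1.2,0,255).astype(np.uint8))
E
```

```text
t 29.55 clip [ 0.0007 -0.0825  0.1836] F clip [ 0.3 -1.  -1. ] M [0.02 0.68 0.02] w 0.48 ang [ 0.35  0.01 -0.02]
scene marker 0.97 315 371 256 274
scene cap 0.82 283 315 261 278
top marker 0.96 284 337 188 204
top cap 0.62 338 368 193 209
scene [(-124, -12), (-115, -37), (-43, 8), (-39, 7), (-19, 24), (20, -18), (29, -9), (57, -19), (66, 35), (71, -5)]
top [(-114, -14), (-44, 19), (-20, 17), (40, -17), (56, -16), (64, 20), (72, 13)]
```

```bash
python3 -c "
from h import *
print(close_job())"
```

```text
the job is handed in; nothing more can be done
None
```

The marker is in the clip with its nib to the right, the cap is pushed on, and the gripper has let go and backed clear. I handed the job in at about 30 s of the 58 s.

**What happened on the way**
- **Missed grasp:** The first grasp closed on air. The real fingertips are about 20 mm short of the reported tool point. I corrected for this, and the camera confirmed it with the tool tilted.
- **Clipping:** Resistance was about 9 N as the barrel passed the jaws, and then the force dropped as if they had snapped shut. I pressed slightly too far and hit the clip floor at about 54 N, then eased off at once.
- **Capping:** The first push reached a hard stop at 26 N. My pull test then drew the cap off again. I pushed it back on gently, reading 15 N against the same hard stop.

**Last checks**
- **Cap home:** After release, the inner edge of the collar to the cap's closed end measured 70 mm in the top view and 72 mm in the scene view; fully home is 70 mm. The scene view reads long because of perspective.
- **Marker in place:** The marker's outline did not move when I retracted. Its butt is at the stop plate.

**Not confirmed:** I had used up the picture limit, so I have no final close-up. That both jaws closed rests on the force drop, the seating depth and earlier pictures. I did not see the second snap directly: the force was about 1 N just before the hard stop.

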